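# Read the last test cassette in the strip reader

### The job

One of the four test cassettes in the strip reader still stands out of its lane and has not been read. Push it in until it is fully home against its stop, slide the reading head along the rail until it clicks in centred over that lane, and only then press the green read button fully down for a moment and let it come up. Leave the head there and the other three cassettes undisturbed.

Things in the scene. Friction and masses are not known exactly. Their poses are not given: they have to be found in the camera images.
- reader: fixed strip reader: white base, x -40 to +80, y -127 to +135, 18 mm high; origin on the work surface, +x away from the robot, +y left along the rail. Four lanes side by side, centres at y +35, -1, -37, -73 mm; park bay at the left end. Rail beam and end stops (to 58 mm high) lie at x above 45 mm only
- read_head (a joint): slide of the white reading head, m: 0 = parked at the left end, grows to the right (reader -y) up to 0.190; lane centres at 0.065, 0.101, 0.137, 0.173. A spring ball drops into a V notch over each lane (draws in from about 4 mm either side, about 3 N to leave)
- head_mid (a point): point in the middle of the head's width, 55 mm above the work surface, at reader x = -5 mm. Head shell: 46 mm wide along the rail, reader x -28 to +72, 40 to 77 mm above the work surface, flat flanks from 45 to 62 mm; it passes 8 mm over the cassettes
- head_pointer (a point): lower end of the red pointer on the middle of the head's front face, 40 mm above the work surface
- read_button (a joint): travel of the green read button on top of the head, m: 0 up, 0.004 fully down, springs back; about 4 N fully down
- read_button_top (a point): centre of the top face of the round green button (22 mm across), on the rear half of the head's top
- cassette_1: lateral-flow test cassette, off-white plastic, 70 x 22 x 6 mm, long axis = its x; origin at the centre of its underside. This is the unread one: at the start it stands out of its lane towards the robot 11 to 21 mm farther than the others
- lane_1: lane that holds cassette_1: grey insert, 80 (x) x 34 x 14 mm, origin under its centre 18 mm above the work surface, +x along the lane away from the robot. Trough 24 mm wide between 5 mm walls, floor 8 mm above the origin, open at the near end (x -40); face of the stop at x +26. A cassette that is home has its origin at x -9 and its near end hangs out over the base's front edge by 4 mm
- cassette_2: lateral-flow test cassette, off-white plastic, 70 x 22 x 6 mm, long axis = its x; origin at the centre of its underside. Already read, home in its lane
- cassette_3: lateral-flow test cassette, off-white plastic, 70 x 22 x 6 mm, long axis = its x; origin at the centre of its underside. Already read, home in its lane
- cassette_4: lateral-flow test cassette, off-white plastic, 70 x 22 x 6 mm, long axis = its x; origin at the centre of its underside. Already read, home in its lane
Things that resemble listed ones, but are neither listed nor needed, are in the scene too. What is shaped like the cassette_1 but orange or red is not meant.

How it is judged:
By the outcome, as a careful person would: the job done as asked, in the order asked, and still so for the second after the job is handed in, with the robot touching nothing.
It also fails if it takes over 61 s, if anything falls off the work surface, if the arm or the gripper's body presses on something with over 40 N, if the wrist force passes 120 N, or if a joint passes its speed limit or range.

### The arm

A 6-joint arm with a two-finger parallel gripper is mounted at the origin on a cart in front of the work surface, level with it; the furniture and walls round the work are solid. World frame = base frame: x ahead of the robot, y to its left, z up, the work surface at z = 0. Lengths are in m, angles in degrees, forces in N, time in s.
With the tool pointing down it reaches from about 0.35 to 0.925 m from the base axis. Payload 6.4 kg.
Tool frame: the origin (TCP) lies midway between the tips of the shut fingers; the grasp point (between the pads) lies 19 mm behind it (bot.hold_point_z is the distance from the TCP to the grasp point, in m); z points along the fingers, y is the line along which they close (so a half turn about z gives the same grasp; the last joint's range is limited). The gripper opens to 85 mm and grips with 20 to 120 N. Pads are 22 mm wide; open, the fingers measure 114 mm over their backs; the gripper's body (76 mm by 85 mm) begins 54 mm behind the grasp point. The pads swing forward as they close: fully open they stand 13 mm farther back than shut.
Start: joints at [54.311, 14.043, 89.255, -0, 76.702, -9.975], TCP at [0.282, 0.586, 0.231] pointing down, gripper open.
Joint ranges: [-179.41, 179.41], [-58.25, 129.5], [7.25, 145.43], [-54.29, 234.29], [11.92, 165.04], [-157.13, 157.13]. Speed limits (degrees/s): [147.25, 147.25, 180, 180, 180, 180].

### API

Orientations are given as [roll, pitch, yaw] about the fixed x, y, z axes, in that order (R = Rz(yaw) Ry(pitch) Rx(roll)).
In Python, from workcell import bot gives the robot as it stands.
- The arm moves only by the shell command python3 -m pendant 'ROWS' [FORCE]. ROWS is JSON, one flat list of numbers, 7 for each row, row after row: the shift along the tool's x, y, z normalised to -1 to 1, where 1 is 800 mm, then the turn, a rotation vector about the tool's x, y, z normalised to -1 to 1, where 1 is 2 pi rad, then the closure, from 0 (fully open) to 1 (shut). In form: [tx, ty, tz, ax, ay, az, fingers, tx, ty, tz, ax, ay, az, fingers, ...]. A call has exactly 10 rows; each row is the pose to reach, as a shift and turn from the pose commanded when the call began, along the tool's axes at that moment, turning the shorter way round; what a row does not reach only later rows make up. A row lasts 1/10 s, in which the tool goes at most 50 mm and 8.59 degrees, less where a joint would pass 70% of its speed; a pose out of reach is approached as far as the arm can. A call with a number of a shift or a turn outside -1 to 1 is refused whole. A call with a gripper value outside its range is refused whole. The fingers move at their own pace and stop on an object; FORCE is the grip in N (left out, the last holds). Time passes only in rows, so rows that repeat a pose let the fingers close, or fill a call up. It gives the time, the measured TCP pose, the force, the opening and the grip force at its end, in the units of the state.
- bot.read_state(): the state, without advancing time (a new reading comes with each control period).
- bot.snapshot(name): name is "scene" or "top" or "wrist"; returns a dict with "pixels" (400x640x3 uint8, blue, green, red), "depth" (400x640 float32, m along the optical axis (not along the pixel's ray), 0 where there is no reading), "vfov" (degrees; the focal length in pixels is half the picture's height over the tangent of half this angle, whatever the lens; pixels are square), "cx", "cy" (the principal point, pixels), "origin" and "orientation" of the camera in the world; the wrist camera has in their place "mount" (4x4, takes a point from camera to tool coordinates, whose origin is the TCP and whose axes are the flange's). Camera axes: x right, y up, looking along -z (the intrinsics and any distortion apply to the point x, -y, -z); pixel columns grow to the right and rows downward; lengths in m; the calibration is good to about 2 mm. The wrist camera is an equidistant fisheye: a pixel r from the principal point sees the ray r / f radians off the axis. A picture is of the moment at which its call begins: read the wrist's pose just before it.
- bot.close_job(): hands the job in; it is judged then, once.
The state is a dict: "time_s": time; "joints": joint angles; "dq": joint speeds; "effort": joint torques, N m; "tool_pos": TCP position; "tool_rot": TCP orientation; "ft_force": force on the tool from outside, world axes, zero at the start; "torque": the same for the moment, N m; "width": opening from 0.0 (shut) to 1.0 (fully open); "gripper_force": force on a finger pad.
Only numpy, scipy, OpenCV 4.12 (cv2) and the standard library are available. Lean on these libraries where they do the work, as an engineer would, in place of code of your own. Each camera call takes 0.05 s, during which the arm holds its last target. There are 200 camera calls.

## Working session

There is one attempt and no reset: what is moved stays moved. The work goes in short steps, Python scripts to look and compute and a shell command to move; the robot and the scene stay as the last step left them, time stands still between calls to the robot, and variables do not carry over. Pictures are saved under pics/ and viewed, at most 10 in all, crops included, and the job is handed in when it is done.

```bash
mkdir -p pics; ls
cat > h.py <<'E'
import numpy as np,cv2
from workcell import bot
from scipy.spatial.transform import Rotation as R
def snap(n,f=None):
    s=bot.snapshot(n)
    if f: cv2.imwrite('pics/'+f,s['pixels'])
    np.save('/tmp/'+n+'.npy',s,allow_pickle=True)
    return s
def load(n): return np.load('/tmp/'+n+'.npy',allow_pickle=True).item()
def rot(o):
    o=np.array(o,float)
    return o if o.shape==(3,3) else (R.from_euler('xyz',o,degrees=True).as_matrix() if o.size==3 else R.from_quat(o).as_matrix())
def ray(s,u,v):
    f=200/np.tan(np.radians(s['vfov'])/2)
    d=np.array([(u-s['cx'])/f,-(v-s['cy'])/f,-1.0]); return rot(s['orientation'])@d
def plane(s,u,v,z):
    d=ray(s,u,v);o=np.array(s['origin']);return o+d*(z-o[2])/d[2]
def pt(s,u,v): return np.array(s['origin'])+ray(s,u,v)*s['depth'][int(v),int(u)]
E
python3 - <<'E'
from h import *
for n in('scene','top'):
    s=snap(n,n+'0.png');print({k:v for k,v in s.items() if k not in('pixels','depth')})
print(bot.read_state())
E
```

```text
pics
{'vfov': 44.6777738262404, 'cx': 316.29096753062447, 'cy': 198.30339578771643, 'origin': array([0.59953658, 0.42865941, 0.69797195]), 'orientation': array([ 42.65107407,  -1.14883672, 172.73301612])}
{'vfov': 50.817385947030964, 'cx': 319.7360027555404, 'cy': 198.18965828838412, 'origin': array([ 0.33602007, -0.13366952,  0.92250857]), 'orientation': array([ 1.23804990e+01,  6.20764681e-02, -1.01180387e+02])}
{'time_s': 0.1, 'joints': array([ 5.43112319e+01,  1.40805664e+01,  8.93181097e+01, -2.67164923e-04,
        7.67039660e+01, -9.97639628e+00]), 'dq': array([ 0.00602315, -0.10524468, -0.12999771,  0.12242436, -0.00972509,
       -0.0089602 ]), 'effort': array([-9.91120542e-04, -4.30669320e+01, -3.27129757e+01, -1.25196439e-04,
        2.77102117e-03,  1.68452311e-05]), 'tool_pos': array([0.28170999, 0.58521365, 0.2302838 ]), 'tool_rot': array([-1.79898865e+02, -1.75259976e-02,  1.54287674e+02]), 'ft_force': array([ 0.2663084 ,  0.06089118, -0.67084604]), 'torque': array([0.0121436 , 0.03141889, 0.0303295 ]), 'gripper_force': 0.0, 'width': 1.0007025166018793}
```

View pics/scene0.png

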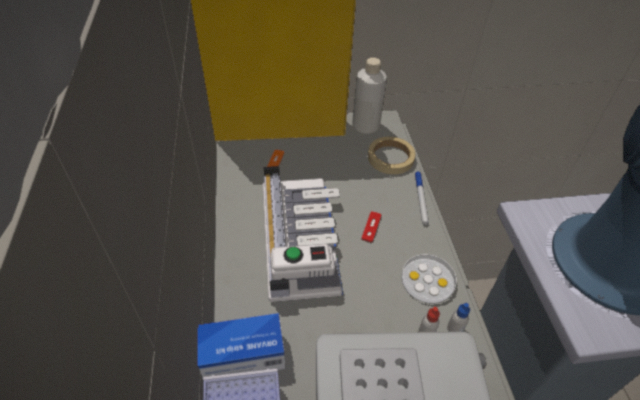

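View pics/top0.png

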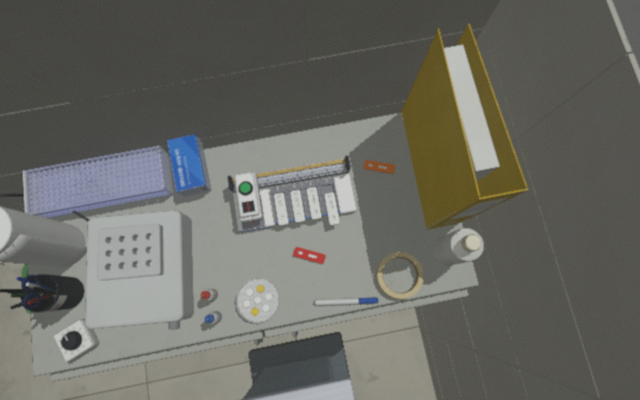

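The scene view shows the reader at about (300,240). The top view shows it at about (295,195), with the head parked at the left (247,195) and the rightmost cassette (332,209) sticking out. I'll zoom in next.

Run:
```python
from h import *
s=load('top');im=s['pixels']
c=cv2.resize(im[145:240,220:370],None,fx=5,fy=5,interpolation=cv2.INTER_CUBIC);cv2.imwrite('pics/topcrop.png',c)
hsv=cv2.cvtColor(im,cv2.COLOR_BGR2HSV)
m=cv2.inRange(hsv,(50,90,40),(80,255,255));n,l,st,ce=cv2.connectedComponentsWithStats(m)
for i in range(1,n):
    if st[i,4]>20: print(ce[i],st[i],pt(s,*ce[i]))
for uv in [(247,213),(281,209),(297,206),(314,203),(332,209),(266,208),(344,195),(230,185),(347,165),(300,250)]: print(uv,pt(s,*uv))
```

```text
[244.87234043 187.38297872] [240 182  11  11  94] [ 0.56908807 -0.02212465  0.08306941]
(247, 213) [ 0.5164907  -0.01730997  0.07812284]
(281, 209) [ 0.52070805 -0.08419297  0.03236079]
(297, 206) [ 0.5213549  -0.1191164   0.02821982]
(314, 203) [ 0.52036223 -0.15646036  0.02995616]
(332, 209) [ 0.49938138 -0.19187872  0.03245883]
(266, 208) [ 0.53214059 -0.05162401  0.01852628]
(344, 195) [ 0.52743099 -0.22492348  0.01912365]
(230, 185) [0.58737148 0.01133123 0.05774772]
(347, 165) [ 0.58165112 -0.24054487  0.06045218]
(300, 250) [ 0.4291732  -0.10730956  0.00392254]
```

View pics/topcrop.png

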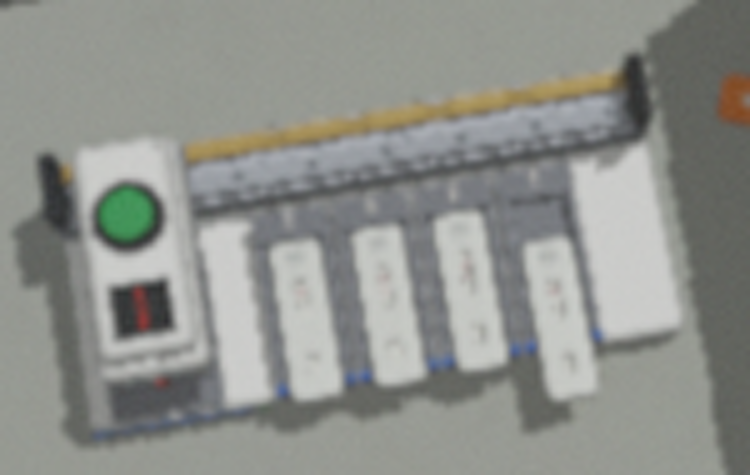

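The crop shows cassettes 2–4 home and the rightmost one (near end at crop (571,395)) standing out in lane y=-73, so the head target is 0.173. Now I'll fit the reader frame.

Run:
```python
from h import *
s=load('top')
P=lambda x,y,z:plane(s,220+(x+.5)/5-.5,145+(y+.5)/5-.5,z)[:2]
# base front corners & cassettes' near ends
fl=P(95,437,.018);fr=P(682,328,.018)
print('front',fl,fr,np.linalg.norm(fl-fr))
d=fl-fr;yaw=np.degrees(np.arctan2(-d[0],d[1]));print('yaw edge',yaw)
ce=[P(*c,.032) for c in[(317,398),(398,382),(482,367),(571,396)]]
fe=[P(*c,.032) for c in[(296,240),(377,224),(459,211),(546,238)]]
for a,b in zip(ce,fe):
    e=b-a;print('cas',a,b,np.linalg.norm(e),np.degrees(np.arctan2(e[1],e[0])))
# LSQ frame from points with reader coords
W=[fl,fr]+ce[:3]+fe[:3]; L=[(-40,135),(-40,-127)]+[(-44,y) for y in(35,-1,-37)]+[(26,y) for y in(35,-1,-37)]
g=plane(s,244.87,187.38,.083)[:2];print('green',g)
W=np.array(W);L=np.array(L)/1e3
A=W-W.mean(0);B=L-L.mean(0);U,_,V=np.linalg.svd(B.T@A);Rm=(U@V).T;t=W.mean(0)-Rm@L.mean(0)
print('yaw',np.degrees(np.arctan2(Rm[1,0],Rm[0,0])),'t',t,'\nres mm',(1e3*(W-(L@Rm.T+t))).round(1).tolist())
for n,w in [('green',g),('c1 near',ce[3]),('c1 far',fe[3])]: print(n,1e3*(Rm.T@(w-t)))
# scene camera: green
s2=load('scene');hsv=cv2.cvtColor(s2['pixels'],cv2.COLOR_BGR2HSV)
m=cv2.inRange(hsv,(50,90,40),(80,255,255));n,l,st,cc=cv2.connectedComponentsWithStats(m);i=1+st[1:,4].argmax()
w=plane(s2,*cc[i],.083)[:2];print('scene green',cc[i],st[i],w,1e3*(Rm.T@(w-t)), pt(s2,*cc[i]))
```

```text
front [0.49162789 0.01536727] [ 0.48923797 -0.24374439] 0.25912268049813747
yaw edge -0.5284543518757917
cas [ 0.48739045 -0.08259419] [ 0.55742514 -0.08581473] 0.07010869751276315 -2.6328840814252294
cas [ 0.48747307 -0.11782188] [ 0.55762351 -0.12163114] 0.07025378867334543 -3.1081868007280566
cas [ 0.48688001 -0.15434119] [ 0.55641579 -0.15773679] 0.06961863801288329 -2.7956676575533352
cas [ 0.46717302 -0.18924168] [ 0.53721599 -0.19252149] 0.07011971226090816 -2.68095387436988
green [ 0.5691145 -0.0221117]
yaw -0.9125444206959658 t [ 0.53100312 -0.11905636] 
res mm [[-1.5, -1.2], [0.3, 1.7], [-0.2, 0.8], [0.5, 1.5], [0.5, 1.0], [-0.1, -1.3], [0.6, -1.2], [0.0, -1.3]]
green [36.56257916 97.53933988]
c1 near [-62.70421753 -71.19299029]
c1 far [  7.38209861 -73.35686128]
scene green [292.73611111 252.97916667] [286 247  15  13 144] [ 0.56668737 -0.0211258 ] [34.12006216 98.48645944] [ 0.56667069 -0.02135418  0.08268774]
```

Cassette_1 sits about 19 mm out in lane y=-73. I'll swing the shut gripper over in front of it, with tool x opposite to reader x.

```bash
cat >> h.py <<'E'
YAW=-1.0;T=np.array([.531,-.119])
def r2w(x,y): # reader mm -> world m
    return R.from_euler('z',YAW,degrees=True).as_matrix()[:2,:2]@(np.array([x,y])/1e3)+T
def togo(x,y,z,yaw=180+YAW):
    st=bot.read_state();Rt=rot(st['tool_rot']);w=np.r_[r2w(x,y),z/1e3]
    G=R.from_euler('xyz',[180,0,yaw],degrees=True).as_matrix()
    print('goal',w.round(4),'n',(Rt.T@(w-st['tool_pos'])/.8).round(4),(R.from_matrix(Rt.T@G).as_rotvec()/2/np.pi).round(4))
E
python3 -m pendant '[-0.595,-0.789,0,0,0,-0.0686,1,-0.595,-0.789,0,0,0,-0.0686,1,-0.595,-0.789,0,0,0,-0.0686,1,-0.595,-0.789,0,0,0,-0.0686,1,-0.595,-0.789,0,0,0,-0.0686,1,-0.595,-0.789,0,0,0,-0.0686,1,-0.595,-0.789,0,0,0,-0.0686,1,-0.595,-0.789,0,0,0,-0.0686,1,-0.595,-0.789,0,0,0,-0.0686,1,-0.595,-0.789,0,0,0,-0.0686,1]'
python3 -c "
from h import *
togo(-95,-73,80)"
```

```text
time_s: 1.1
tool_pos: [0.3797, 0.0935, 0.2311]
tool_rot: [180.0, 0.0, 179.0]
ft_force: [1.0, 0.3, 0.3]
width: 0.003
gripper_force: 0.0
goal [ 0.4347 -0.1903  0.08  ] n [-0.0748 -0.3536  0.189 ] [0.     0.0001 0.    ]
```

```bash
python3 -m pendant '[-0.075,-0.3536,0,0,0,0,1,-0.075,-0.3536,0,0,0,0,1,-0.075,-0.3536,0,0,0,0,1,-0.075,-0.3536,0,0,0,0,1,-0.075,-0.3536,0.18,0,0,0,1,-0.075,-0.3536,0.18,0,0,0,1,-0.075,-0.3536,0.18,0,0,0,1,-0.075,-0.3536,0.18,0,0,0,1,-0.075,-0.3536,0.19,0,0,0,1,-0.075,-0.3536,0.19,0,0,0,1]'
python3 - <<'E'
from h import *
togo(-95,-73,24)
print(bot.read_state()['tool_pos'])
a=snap('wrist');b=snap('top')
c=cv2.resize(b['pixels'][145:260,250:390],None,fx=4,fy=4,interpolation=cv2.INTER_CUBIC)
w=a['pixels']; print(a['mount'])
cv2.imwrite('pics/a.png',np.hstack([cv2.resize(w,(0,0),fx=.36*1.0,fy=.36),np.zeros((144,10,3),np.uint8)])if 0 else c)
cv2.imwrite('pics/w.png',w)
E
```

```text
time_s: 2.1
tool_pos: [0.4342, -0.1878, 0.0783]
tool_rot: [179.9, -0.1, 179.0]
ft_force: [0.6, -1.1, 0.1]
width: -0.002
gripper_force: 0.0
goal [ 0.4347 -0.1903  0.024 ] n [-0.0008 -0.0032  0.0679] [ 0.0003 -0.0003 -0.0001]
[ 0.4342495  -0.18783019  0.07831211]
[[ 4.01513170e-04  9.57011706e-01  2.90049019e-01  7.29610910e-02]
 [ 9.99999908e-01 -3.40078695e-04 -2.62210304e-04  2.54027977e-04]
 [-1.52298839e-04  2.90049098e-01 -9.57011754e-01 -1.42708339e-01]
 [ 0.00000000e+00  0.00000000e+00  0.00000000e+00  1.00000000e+00]]
```

View pics/w.png

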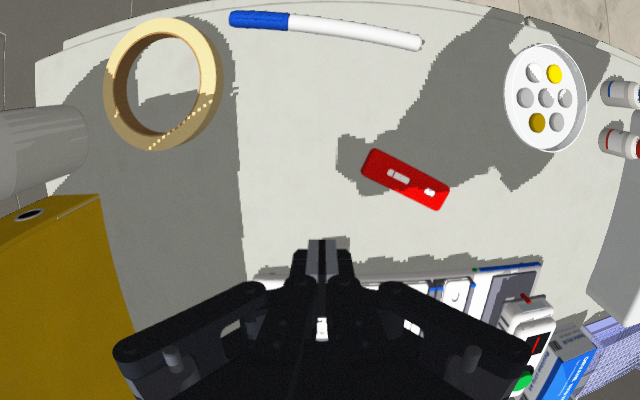

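The wrist view shows the shut fingers at (320,250), in front of cassette_1 and aligned with it, and the red decoy behind at (405,178). Next I lower, then advance slowly.

```bash
python3 -m pendant '[0,-0.003,0.04,0,0,0,1,0,-0.003,0.073,0,0,0,1,0,-0.003,0.073,0,0,0,1,-0.01,-0.003,0.073,0,0,0,1,-0.015,-0.003,0.073,0,0,0,1,-0.02,-0.003,0.073,0,0,0,1,-0.025,-0.003,0.073,0,0,0,1,-0.03,-0.003,0.073,0,0,0,1,-0.035,-0.003,0.073,0,0,0,1,-0.04,-0.003,0.073,0,0,0,1]'
python3 - <<'E'
from h import *
togo(-55,-73,20)
E
```

```text
time_s: 3.2
tool_pos: [0.4673, -0.1915, 0.0209]
tool_rot: [180.0, -0.0, 179.0]
ft_force: [-1.2, -0.6, 0.0]
width: 0.002
gripper_force: 0.1
goal [ 0.4747 -0.191   0.02  ] n [-0.0093  0.0008  0.0011] [ 0.     -0.     -0.0001]
```

```bash
python3 -m pendant '[-0.001,0,0,0,0,0,1,-0.002,0,0,0,0,0,1,-0.003,0,0,0,0,0,1,-0.004,0,0,0,0,0,1,-0.005,0,0,0,0,0,1,-0.006,0,0,0,0,0,1,-0.007,0,0,0,0,0,1,-0.007,0,0,0,0,0,1,-0.007,0,0,0,0,0,1,-0.007,0,0,0,0,0,1]'
python3 - <<'E'
from h import *
s=snap('scene');b=snap('top')
cv2.imwrite('pics/b.png',np.vstack([cv2.resize(s['pixels'][165:280,250:370],(600,575//2*1),interpolation=cv2.INTER_CUBIC),cv2.resize(b['pixels'][165:225,250:370],(600,300),interpolation=cv2.INTER_CUBIC)]))
E
```

```text
time_s: 4.2
tool_pos: [0.4726, -0.1916, 0.0209]
tool_rot: [-180.0, 0.0, 179.0]
ft_force: [-0.0, -0.1, -0.4]
width: -0.0
gripper_force: 0.0
```

View pics/b.png

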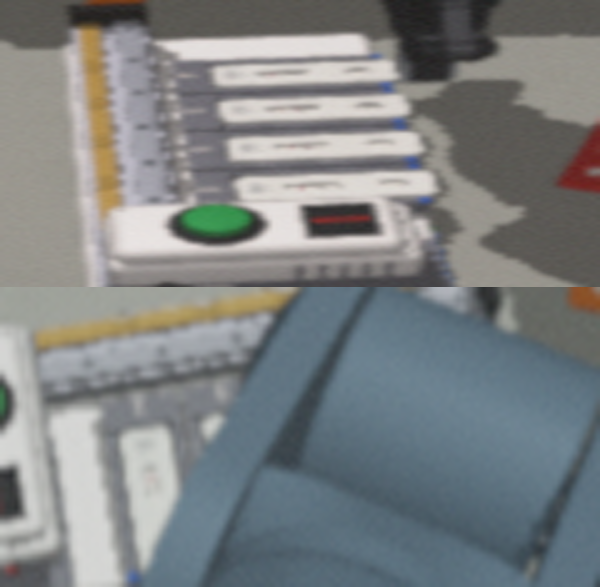

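The scene crop shows cassette_1 (top row, near end at (396,70)) nearly in line with the others. I'll keep going until contact with the stop shows up in the force.

```bash
python3 -m pendant '[-0.0005,0,0,0,0,0,1,-0.001,0,0,0,0,0,1,-0.0015,0,0,0,0,0,1,-0.002,0,0,0,0,0,1,-0.0025,0,0,0,0,0,1,-0.0025,0,0,0,0,0,1,-0.0025,0,0,0,0,0,1,-0.0025,0,0,0,0,0,1,-0.0025,0,0,0,0,0,1,-0.0025,0,0,0,0,0,1]'
```

```text
time_s: 5.3
tool_pos: [0.4734, -0.1916, 0.0207]
tool_rot: [180.0, -0.2, 179.0]
ft_force: [-5.6, -1.1, 4.2]
width: 0.005
gripper_force: 3.3
```

```bash
python3 -m pendant '[-0.0005,0,0,0,0,0,1,-0.001,0,0,0,0,0,1,-0.0015,0,0,0,0,0,1,-0.002,0,0,0,0,0,1,-0.0025,0,0,0,0,0,1,-0.0025,0,0,0,0,0,1,-0.0025,0,0,0,0,0,1,-0.0025,0,0,0,0,0,1,-0.0025,0,0,0,0,0,1,-0.0025,0,0,0,0,0,1]'
python3 - <<'E'
from h import *
s=snap('scene')
im=s['pixels'];cv2.imwrite('pics/c.png',cv2.resize(im[170:260,270:370],(800,600),interpolation=cv2.INTER_CUBIC))
E
```

```text
time_s: 6.3
tool_pos: [0.4736, -0.1915, 0.0206]
tool_rot: [179.9, -0.5, 179.1]
ft_force: [-14.4, -0.8, 11.3]
width: 0.003
gripper_force: 7.3
```

View pics/c.png

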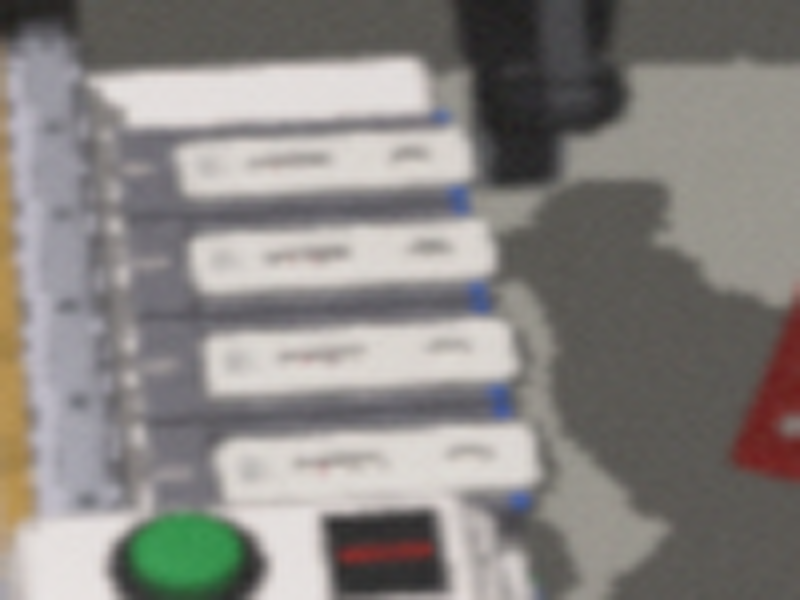

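Cassette_1's near and far ends now line up with the others ((470,150) against (495,240)), and the force rose stiffly to 14 N, so it is home. Back off, rise, and move over the head with the gripper opening.

```bash
python3 -m pendant '[0.005,0,0,0,0,0,1,0.03,0,0,0,0,0,1,0.03,0,-0.05,0,0,0,1,0.03,0,-0.1,0,0,0,1,0.03,0,-0.13,0,0,0,0,0,0.05,-0.13,0,0,0,0,-0.02,0.1,-0.13,0,0,0,0,-0.05,0.15,-0.13,0,0,0,0,-0.065,0.2,-0.13,0,0,0,0,-0.065,0.21,-0.13,0,0,0,0]'
python3 - <<'E'
from h import *
togo(-5,98,39)
s=snap('scene')
cv2.imwrite('pics/d.png',cv2.resize(s['pixels'][150:310,230:390],(600,600),interpolation=cv2.INTER_CUBIC))
E
```

```text
time_s: 7.35
tool_pos: [0.5328, -0.0212, 0.1251]
tool_rot: [179.9, 0.1, 179.2]
ft_force: [0.1, 0.0, 0.7]
width: 0.99
gripper_force: 0.0
goal [ 0.5277 -0.0209  0.039 ] n [0.0066 0.0002 0.1076] [0.0001 0.0003 0.0006]
```

View pics/d.png

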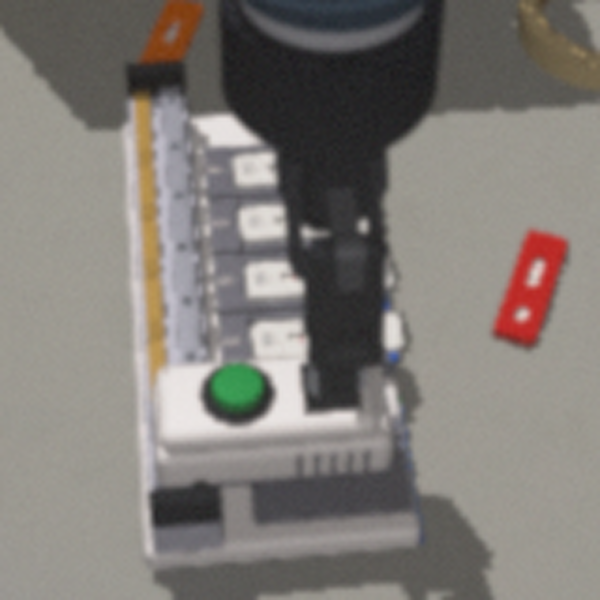

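The gripper straddles the front half of the head (d.png: button at (238,388), fingers at about (340,370)). I'll descend and then close gently.

```bash
python3 -m pendant '[0.0065,0,0.03,0,0,0,0,0.0065,0,0.06,0,0,0,0,0.0065,0,0.09,0,0,0,0,0.0065,0,0.107,0,0,0,0,0.0065,0,0.107,0,0,0,0,0.0065,0,0.107,0,0,0,0.2,0.0065,0,0.107,0,0,0,0.3,0.0065,0,0.107,0,0,0,1,0.0065,0,0.107,0,0,0,1,0.0065,0,0.107,0,0,0,1]' 20
python3 -c "
from h import *
togo(-5,98-173,39)"
```

```text
time_s: 8.4
tool_pos: [0.5274, -0.0246, 0.0408]
tool_rot: [-180.0, 0.1, 179.0]
ft_force: [-0.9, 1.6, 5.0]
width: 0.533
gripper_force: 21.8
goal [ 0.5247 -0.1939  0.039 ] n [-0.0004 -0.2117  0.0023] [-0.      0.0004 -0.0001]
```

```bash
python3 -m pendant '[0,-0.02,0,0,0,0,1,0,-0.045,0,0,0,0,1,0,-0.07,0,0,0,0,1,0,-0.095,0,0,0,0,1,0,-0.12,0,0,0,0,1,0,-0.145,0,0,0,0,1,0,-0.17,0,0,0,0,1,0,-0.19,0,0,0,0,1,0,-0.2,0,0,0,0,1,0,-0.205,0,0,0,0,1]'
python3 - <<'E'
from h import *
import time
st=bot.read_state();print(st['tool_pos'],st['ft_force'])
s2=snap('scene');hsv=cv2.cvtColor(s2['pixels'],cv2.COLOR_BGR2HSV)
m=cv2.inRange(hsv,(50,90,40),(80,255,255));n,l,q,cc=cv2.connectedComponentsWithStats(m);i=1+q[1:,4].argmax()
print('scene green',cc[i],q[i],plane(s2,*cc[i],.083))
st=bot.read_state();print(st['tool_pos'],st['ft_force'])
E
```

```text
time_s: 9.4
tool_pos: [0.5244, -0.1888, 0.0407]
tool_rot: [180.0, 0.1, 178.9]
ft_force: [-0.9, 1.6, 7.5]
width: 0.535
gripper_force: 23.0
[ 0.5244193  -0.18881471  0.04073158] [-0.87555794  1.58292187  7.5312183 ]
scene green [285.60606061 177.44444444] [280 172  12  11  99] [ 0.56371659 -0.18801661  0.083     ]
[ 0.52440386 -0.1898265   0.04069299] [-1.55073399 -5.12540376  2.62160889]
```

```bash
python3 -m pendant '[0,-0.0015,0,0,0,0,1,0,-0.003,0,0,0,0,1,0,-0.003,0,0,0,0,1,0,-0.003,0,0,0,0,1,0,-0.003,0,0,0,0,1,0,-0.003,0,0,0,0,1,0,-0.003,0,0,0,0,1,0,-0.003,0,0,0,0,1,0,-0.003,0,0,0,0,1,0,-0.003,0,0,0,0,1]'
python3 -m pendant '[0,-0.001,0,0,0,0,1,0,-0.002,0,0,0,0,1,0,-0.003,0,0,0,0,1,0,-0.003,0,0,0,0,1,0,-0.003,0,0,0,0,1,0,-0.003,0,0,0,0,1,0,-0.003,0,0,0,0,1,0,-0.003,0,0,0,0,1,0,-0.003,0,0,0,0,1,0,-0.003,0,0,0,0,1]'
python3 - <<'E'
from h import *
s2=snap('scene');hsv=cv2.cvtColor(s2['pixels'],cv2.COLOR_BGR2HSV)
m=cv2.inRange(hsv,(50,90,40),(80,255,255));n,l,q,cc=cv2.connectedComponentsWithStats(m);i=1+q[1:,4].argmax()
print('scene green',cc[i],q[i],plane(s2,*cc[i],.083))
E
```

```text
time_s: 10.45
tool_pos: [0.5244, -0.1915, 0.0407]
tool_rot: [-179.9, 0.1, 179.0]
ft_force: [-0.3, -0.6, 7.0]
width: 0.536
gripper_force: 23.2
time_s: 11.45
tool_pos: [0.5243, -0.1927, 0.0406]
tool_rot: [180.0, 0.1, 179.0]
ft_force: [0.2, 5.1, 8.5]
width: 0.529
gripper_force: 23.4
scene green [285.5        175.70588235] [280 171  12  10 102] [ 0.56353453 -0.19243106  0.083     ]
```

The y force changes sign at TCP y ≈ -0.1915: the notch pulls -y before it and +y after it. That matches the lane centre from the image. Go back there, release, and rise.

```bash
python3 -m pendant '[0,0.0025,0,0,0,0,1,0,0.0025,0,0,0,0,1,0,0.0025,0,0,0,0,1,0,0.0025,0,0,0,0,0.3,0,0.0025,0,0,0,0,0,0,0.0025,0,0,0,0,0,0,0.0025,0,0,0,0,0,0,0.0025,-0.04,0,0,0,0,0,0.0025,-0.08,0,0,0,0,0,0.0025,-0.1,0,0,0,1]'
python3 - <<'E'
from h import *
for k in range(2):
    s2=snap('scene');hsv=cv2.cvtColor(s2['pixels'],cv2.COLOR_BGR2HSV)
    m=cv2.inRange(hsv,(50,90,40),(80,255,255));n,l,q,cc=cv2.connectedComponentsWithStats(m);i=1+q[1:,4].argmax()
    w=plane(s2,*cc[i],.083);print('scene green',cc[i],q[i],w)
cv2.imwrite('pics/e.png',cv2.resize(s2['pixels'][150:250,250:370],(720,600),interpolation=cv2.INTER_CUBIC))
print(bot.read_state())
E
```

```text
time_s: 12.5
tool_pos: [0.5246, -0.1921, 0.1221]
tool_rot: [-179.9, 0.2, 179.0]
ft_force: [0.1, -0.5, -0.5]
width: 0.857
gripper_force: 0.0
scene green [285.34653465 176.16831683] [279 171  13  11 101] [ 0.56390602 -0.19128848  0.083     ]
scene green [285.5  176.19] [280 171  12  11 100] [ 0.56363785 -0.1912044   0.083     ]
{'time_s': 12.6, 'joints': array([-3.17347954e+01,  9.03795606e+00,  1.07306714e+02, -5.34673626e-03,
        6.33210241e+01, -1.20720054e+02]), 'dq': array([-0.02486446,  2.406043  ,  2.52647082,  0.00705137, -1.17488342,
        0.01297639]), 'effort': array([ 1.76080219e-01, -3.61790514e+01, -2.87864488e+01,  2.29700032e-03,
        1.82138896e-01, -8.42641498e-05]), 'tool_pos': array([ 0.5250944 , -0.19237654,  0.12215141]), 'tool_rot': array([-179.82510127,    0.28494595,  178.98808025]), 'ft_force': array([-0.22521615, -0.25585269, -0.70715818]), 'torque': array([0.00315252, 0.01401306, 0.01918868]), 'gripper_force': 0.0, 'width': 0.6925372747448135}
```

View pics/e.png

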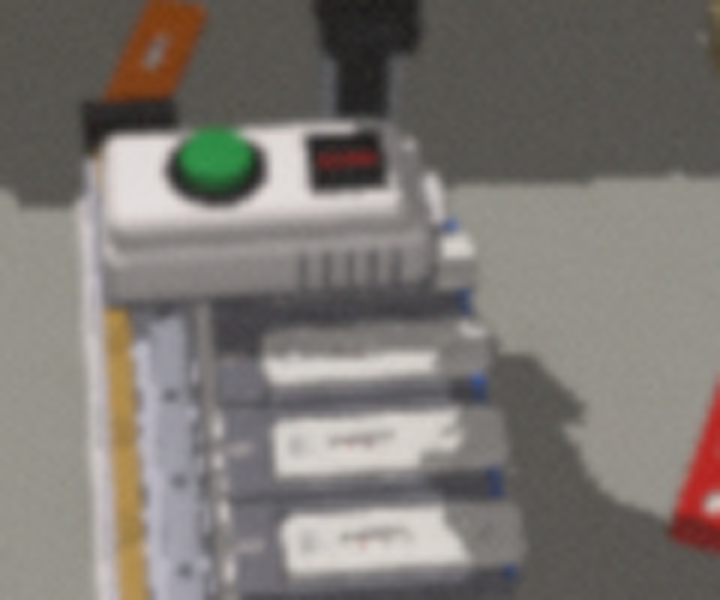

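The head sits over lane 1 and settled 1.2 mm back when released, so it was drawn into the notch. The button is at about (215,160) in the crop, world ≈ (0.565, -0.1917). I'll go above it with the fingers shut.

```bash
python3 -m pendant '[-0.02,0,0,0,0,0,1,-0.05,0,0,0,0,0,1,-0.05,0,0,0,0,0,1,-0.05,0,0,0,0,0,1,-0.05,0,0,0,0,0,1,-0.05,0,0.02,0,0,0,1,-0.05,0,0.035,0,0,0,1,-0.05,0,0.04,0,0,0,1,-0.05,0,0.04,0,0,0,1,-0.05,0,0.04,0,0,0,1]'
```

```text
time_s: 13.6
tool_pos: [0.5634, -0.1921, 0.0872]
tool_rot: [-180.0, 0.0, 179.0]
ft_force: [0.8, 0.6, -0.4]
width: 0.002
gripper_force: 0.0
```

```bash
python3 -m pendant '[-0.001,0,0.002,0,0,0,1,-0.001,0,0.004,0,0,0,1,-0.001,0,0.006,0,0,0,1,-0.001,0,0.008,0,0,0,1,-0.001,0,0.009,0,0,0,1,-0.001,0,0.01,0,0,0,1,-0.001,0,0.011,0,0,0,1,-0.001,0,0.011,0,0,0,1,-0.001,0,0.011,0,0,0,1,-0.001,0,0.011,0,0,0,1]'
```

```text
time_s: 14.6
tool_pos: [0.5648, -0.1924, 0.0808]
tool_rot: [-180.0, 0.0, 179.0]
ft_force: [-4.3, 1.9, 13.5]
width: 0.001
gripper_force: 6.9
```

```bash
python3 -m pendant '[0,0,0.001,0,0,0,1,0,0,0.002,0,0,0,1,0,0,0.002,0,0,0,1,0,0,0.002,0,0,0,1,0,0,0.002,0,0,0,1,0,0,0.002,0,0,0,1,0,0,0.002,0,0,0,1,0,0,0.002,0,0,0,1,0,0,0.002,0,0,0,1,0,0,0.002,0,0,0,1]'
```

```text
time_s: 15.6
tool_pos: [0.5649, -0.1926, 0.0807]
tool_rot: [-179.9, 0.0, 179.0]
ft_force: [-8.9, 3.0, 22.3]
width: 0.002
gripper_force: 11.1
```

The stop is hard (0.1 mm for an extra 9 N), so the button is fully down. Lift straight up and retreat.

```bash
python3 -m pendant '[0,0,-0.005,0,0,0,1,0,0,-0.015,0,0,0,1,0,0,-0.04,0,0,0,1,0,0,-0.08,0,0,0,1,0,0,-0.13,0,0,0,1,0.03,0,-0.16,0,0,0,1,0.08,0,-0.16,0,0,0,1,0.14,0,-0.16,0,0,0,1,0.18,0.05,-0.16,0,0,0,1,0.18,0.1,-0.16,0,0,0,1]'
python3 -m pendant '[0,0.06,0,0,0,0,1,0,0.12,0,0,0,0,1,0,0.18,0,0,0,0,1,0,0.24,0,0,0,0,1,0,0.3,0,0,0,0,1,0,0.3,0,0,0,0,1,0,0.3,0,0,0,0,1,0,0.3,0,0,0,0,1,0,0.3,0,0,0,0,1,0,0.3,0,0,0,0,1]'
python3 - <<'E'
from h import *
for n in('scene','top'):
    s=snap(n);hsv=cv2.cvtColor(s['pixels'],cv2.COLOR_BGR2HSV)
    m=cv2.inRange(hsv,(50,90,40),(80,255,255));k,l,q,cc=cv2.connectedComponentsWithStats(m);i=1+q[1:,4].argmax()
    print(n,cc[i],q[i],plane(s,*cc[i],.083),pt(s,*cc[i]))
cv2.imwrite('pics/f.png',cv2.resize(s['pixels'][145:240,220:370],None,fx=5,fy=5,interpolation=cv2.INTER_CUBIC))
E
```

```text
time_s: 16.6
tool_pos: [0.4183, -0.1088, 0.2036]
tool_rot: [179.9, -0.1, 178.7]
ft_force: [2.0, -0.0, 1.0]
width: 0.001
gripper_force: 0.0
time_s: 17.6
tool_pos: [0.4261, 0.1293, 0.2049]
tool_rot: [-180.0, -0.0, 178.8]
ft_force: [0.6, 0.3, 1.1]
width: 0.002
gripper_force: 0.0
scene [285.46464646 176.14141414] [280 171  12  11  99] [ 0.56369034 -0.19133412  0.083     ] [ 0.56388032 -0.18804813  0.08625938]
top [326.59340659 173.32967033] [322 168  11  11  91] [ 0.56586398 -0.19262751  0.083     ] [ 0.56502092 -0.19241126  0.08607926]
```

View pics/f.png

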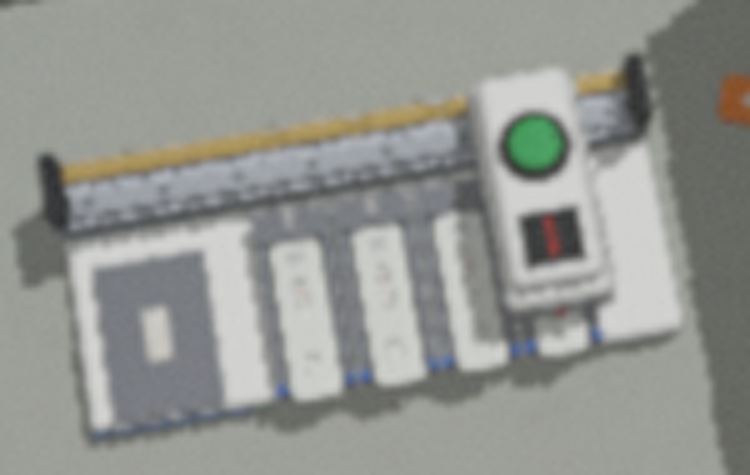

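The head is centred over lane 1, with its pointer at (560,310) above the cassette end at (563,350), and the button is up. One numeric check of the near-end alignment.

Run:
```python
from h import *
s=load('top');g=cv2.cvtColor(s['pixels'],cv2.COLOR_BGR2GRAY).astype(np.float32)
# sample along the reader -x direction on plane z=.032; reader frame yaw -1
f=200/np.tan(np.radians(s['vfov'])/2);Rc=rot(s['orientation'])
def proj(w):
    c=Rc.T@(np.array(w)-s['origin']);return s['cx']+f*c[0]/-c[2],s['cy']-f*c[1]/-c[2]
xs=np.arange(-60,-32,.25)
for y in (35,-1,-37,-73):
    acc=0
    for dy in np.arange(-6,7,2):
        uv=np.array([proj(np.r_[r2w(x,y+dy),.032]) for x in xs],np.float32)
        acc=acc+cv2.remap(g,uv[:,:1],uv[:,1:],cv2.INTER_LINEAR).ravel()
    acc/=7; lo,hi=acc[:20].min(),acc[-30:].max(); print(y,'edge x',xs[np.argmax(acc>(lo+hi)/2)],lo,hi, acc[20:100:8].round())
```

```text
35 edge x -43.25 143.94447 204.92342 [142. 126. 113. 106. 110. 138. 181. 200. 205. 205.]
-1 edge x -43.25 143.89914 204.13881 [142. 131. 118. 108. 110. 138. 180. 200. 204. 204.]
-37 edge x -43.0 147.29451 204.52762 [146. 133. 119. 108. 109. 137. 179. 200. 204. 202.]
-73 edge x -42.5 154.65736 202.80832 [154. 145. 131. 116. 110. 132. 173. 197. 203. 194.]
```

```bash
python3 -c "
from workcell import bot
print(bot.close_job())"
```

```text
the job is handed in; nothing more can be done
None
```

The job is handed in: cassette_1 is home against its stop, the head is in the notch over its lane, and the button was pressed to its hard stop and released; the other three cassettes still look home, and the clock stood at about 18 s.

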